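# Clock a bell crank on its checking fixture and bring up the dial gauge

### The job

Set up the bell crank for its angle check: turn it on its spigot by pushing its long arm round, passing over the index slide, until the long arm points away from the robot and the forked arm faces the index slide, then push the index slide fully home into the fork. Then press the toggle clamp's handle fully down so that its pad comes over the hub, and last push the dial gauge's carriage fully home, so that its plunger bears on the eye of the long arm. Keep the crank seated on the spigot and leave the other tools and the spare crank where they lie.

Things in the scene. Friction and masses are not known exactly. Their poses are not given: they have to be found in the camera images.
- check_fixture: Grey bench fixture, fixed: plate 236 x 330 x 18 mm on the worktop. Origin: underside, on the spigot's axis; +x its far side, +y its left. Plate spans x -111 to 125, y -165 to 165 mm. Spigot: 24 mm post at x = y = 0, top 80 mm up. Index slide on the right (-y), toggle clamp on the left (+y; block 76 to 120 mm from the spigot, 40 mm wide), dial gauge carriage at the far left.
- bell_crank: Steel workpiece, 0.4 to 0.75 kg, loose, hub (52 mm wide, 55 high) on the spigot, turns with light friction. Origin: hub axis, underside (28 mm above worktop). +x: along the long arm; -y: along the short fork. Wanted: axes parallel to the fixture's. Starts with the long arm on the right, 0.65 to 2 rad clockwise (from above) of that; turn it anticlockwise.
- fork_mouth (a point): Point in the slot of the fork, 60 mm from the hub axis, 11 mm above the crank's underside. The fork's two prongs are 9 mm wide with a 13 mm slot between them, open at 71 mm from the axis, and lie 32 to 46 mm above the worktop, lower than the long arm.
- eye (a point): Centre of the long arm's upright eye (28 mm diameter), 90 mm from the hub axis, 71 mm above the worktop. The arm is 37 mm wide at the hub narrowing to 26 at the eye, 64 to 78 mm above the worktop (eye 61 to 81). The arm, and fingertips kept 58 mm or more above the worktop, pass over the withdrawn index slide except for its tab.
- index_mark (a point): Where fork_mouth must come: point 60 mm from the spigot on the centre line of the index slide (a line is scribed there), on the fixture's -y side, 39 mm above the worktop.
- index_slide (a joint): Travel of the index slide, m: 0 withdrawn, 0.044 home; starts at 0 to 0.010. A blade 11 mm wide with a round nose slides to the fixture's +y at x = 0 through a guide block (44 mm wide, 78 to 100 mm from the spigot, top 54 mm above the worktop). About 3 N to move, stays where left. It centres a fork that is up to 5 mm off. Home, its tab all but touches the guide.
- index_tab (a point): Middle of the outer (-y) face of the index slide's upright tab (32 mm wide in x, 12 thick in y, 31 to 95 mm above the worktop); moves with the slide: 78 mm above the worktop, 158 mm from the spigot when withdrawn, 114 mm when home. Push it towards the spigot.
- clamp_handle (a joint): Toggle clamp handle, rad: 0 open (raised 0.95 rad above level), 0.95 closed (level, pointing to the fixture's +y); starts at 0 to 0.10. Turns about a level axis along x at fixture y 106, z 114 mm; 0.3 N m of friction (4 N at the grip), stays where left. The clamp's arm is coupled to it and swings down over the hub; closed, its pad stands 0.5 mm over the hub.
- handle_grip (a point): On the handle's axis, 72 mm from its pivot, in the black grip (18 mm thick, from 29 to 93 mm from the pivot); moves with the handle. Press it down from above.
- dial_carriage (a joint): Travel of the dial gauge's carriage, m: 0 withdrawn, 0.035 home against its stop. It slides on a rail to the fixture's -y, at x = 90 mm; stays where it is left; about 4 N to move. Starts at 0 to 0.008.
- dial_tab (a point): Middle of the outer (+y) face of the carriage's upright tab (32 mm wide in x, 12 thick in y, 33 to 105 mm above the worktop); moves with the carriage. At fixture x 90, z 85 mm, y 146 mm withdrawn, 111 mm home. Push it to the fixture's -y. The 44 mm dial lies face up before it, top 84 mm above the worktop.
- dial_plunger (a joint): How far the gauge's spring plunger is pushed in, m (0 free, up to 0.012; 0.6 N and 200 N/m). Its tip points to -y, 71 mm above the worktop; with the crank indexed and the carriage home it is pushed in by 2 to 8 mm.
- spare_crank: A second bell crank just like the workpiece, waiting in the sample tray on the right. Bystander; origin under its hub.
- sample_tray: Shallow aluminium tray, 120 x 180 x 18 mm, under the spare crank. Bystander; origin under its middle.
- hex_key: Hex key, 97 mm, lying on the fixture plate near its front edge. Bystander; origin at its middle, underside.
- gauge_block: Small gauge block, 20 x 35 x 9 mm, lying on the plate's far right corner. Bystander; origin under its middle.
- block_123: Steel setting block with holes, 76 x 50 x 25 mm, left of the fixture. Bystander; origin under its middle.
- caliper: Digital caliper, 235 mm, far left. Bystander; origin at its middle, underside.
Things that resemble listed ones, but are neither listed nor needed, are in the scene too. What is shaped like the bell_crank but orange is not meant.

How it is judged:
By the outcome, as a careful person would: the job done as asked, in the order asked, and still so for the second after the job is handed in, with the robot touching nothing.
It also fails if it takes over 64 s, if anything falls off the work surface, if the arm or the gripper's body presses on something with over 40 N, if the wrist force passes 120 N, or if a joint passes its speed limit or range.

### The arm

A 6-joint arm with a two-finger parallel gripper is mounted at the origin on a cart in front of the work surface, level with it; the furniture and walls round the work are solid. World frame = base frame: x ahead of the robot, y to its left, z up, the work surface at z = 0. Lengths are in mm, angles in rad, forces in N, time in s.
With the tool pointing down it reaches from about 275 to 825 mm from the base axis. Payload 4.9 kg.
Tool frame: the origin (TCP) lies at the very end of the fingers, on their centre line; the grasp point (between the pads) lies 19 mm behind it; z points along the fingers, y is the direction in which the jaws open and shut (so a half turn about z gives the same grasp; the last joint's range is limited). The gripper opens to 85 mm and grips with 20 to 120 N. Pads are 22 mm wide; open, the fingers measure 114 mm over their backs; the gripper's body (76 mm by 85 mm) begins 54 mm behind the grasp point. The pads swing forward as they close: fully open they stand 13 mm farther back than shut.
Start: joints at [1.175, 0.326, -0.193, 1.052, 0, 1.437], TCP at [142.344, 531.278, 231.281] pointing down, gripper open.
Joint ranges: [-2.65, 2.65], [-0.97, 1.79], [-1.3, 1.35], [-1.93, 2.1], [-1.47, 1.37], [-3.14, 3.14]. Speed limits (rad/s): [2.57, 2.57, 3.14, 3.14, 3.14, 3.14].

### API

Orientations are given as [roll, pitch, yaw] about the fixed x, y, z axes, in that order (R = Rz(yaw) Ry(pitch) Rx(roll)).
In Python, from bench import bot, solve_ik, imaging gives the robot as it stands. Calls block until the motion is done:
- bot.move_ptp(position, orientation): joint-space move of the TCP to a pose.
- bot.movel(position, rot=None, max_speed=150, threshold=None): straight line of the TCP; rot=None keeps the orientation; max_speed is the mean speed in mm/s. With threshold (N) it stops when the force on the tool has changed by that much, and returns True; else False.
- bot.move_j(angles): joint-space move.
- bot.grip(opening, effort=None): opening from 0.0 (shut) to 1.0 (fully open); effort is the grip in N (None keeps the last); returns when the fingers have stopped.
- bot.dwell(seconds).
- solve_ik(position, orientation): joint angles nearest the present ones, or None.
- bot.get_state(): the state.
- imaging.capture(name): name is "scene" or "top" or "wrist"; returns the picture (420x560x3 uint8, blue, green, red); there is no depth.
- imaging.camera_model(name): a dict with "K" (3x3 intrinsics, pixels), "position" and "rotation" of the camera in the world. Camera axes: x right, y up, looking along -z (the intrinsics and any distortion apply to the point x, -y, -z); pixel columns grow to the right and rows downward; lengths in mm; the calibration is good to about 2 mm. A picture is of the moment at which its call begins: read the wrist's pose just before it. camera_model takes no time and is no camera call; for the wrist camera it gives the pose at the moment of the call.
A pose or a line that the arm cannot do raises bot.IKError and nothing moves.
- bot.sign_off(): hands the job in, once; it reports no verdict.
The state is a dict: "t": time; "qpos": joint angles; "joint_velocities": joint speeds; "effort": joint torques, N m; "tcp_pos": TCP position; "orientation": TCP orientation; "contact_force": force on the tool from outside, world axes, zero at the start; "wrist_torque": the same for the moment, N m; "opening": opening from 0.0 (shut) to 1.0 (fully open).
Only numpy, scipy, OpenCV 4.12 (cv2) and the standard library are available. Lean on these libraries where they do the work, as an engineer would, in place of code of your own. Each camera call takes 0.05 s, during which the arm holds its last target.

## Working session

There is one attempt and no reset: what is moved stays moved. The work goes in short steps, each a Python script; the robot and the scene stay as the last script left them, time stands still between calls to the robot, and variables do not carry over. Pictures are saved under pics/ and viewed, and the job is handed in when it is done.

```bash
ls; mkdir -p pics
python3 - <<'E'
from bench import bot, solve_ik, imaging
import cv2
s=bot.get_state();print(s)
for n in ("scene","top","wrist"):
    m=imaging.camera_model(n);print(n,m)
    cv2.imwrite(f"pics/{n}0.png",imaging.capture(n))
E
```

```text
pics
{'t': 0.0, 'qpos': array([ 1.17479687e+00,  3.26926896e-01, -1.93571648e-01,  1.05199517e+00,
        4.16414122e-06,  1.43663387e+00]), 'joint_velocities': array([-0.00116226, -0.0006562 ,  0.00230793, -0.00041338,  0.0017541 ,
       -0.00021379]), 'effort': array([-4.31089684e-04, -4.43396759e+01,  2.62440383e+01,  1.54201139e-02,
       -2.86886298e-04,  8.20220372e-07]), 'tcp_pos': array([142.11580601, 530.73050816, 230.51572353]), 'orientation': array([-3.13991108e+00, -2.31169168e-04,  2.87975545e+00]), 'contact_force': array([0.20712249, 0.8126073 , 0.35225568]), 'wrist_torque': array([ 0.0035477 , -0.05416914, -0.02371006]), 'opening': 1.000107211414376}
scene {'K': array([[522.81609683,   0.        , 285.19198176],
       [  0.        , 522.81609683, 210.65310774],
       [  0.        ,   0.        ,   1.        ]]), 'position': array([  -19.45345921, -1077.08534242,  1330.22579182]), 'rotation': array([ 0.7937178 , -0.00884317, -0.45124187])}
top {'K': array([[508.0197207 ,   0.        , 280.29393381],
       [  0.        , 508.0197207 , 207.54174617],
       [  0.        ,   0.        ,   1.        ]]), 'position': array([ 134.49073044,  128.89695932, 1904.36866114]), 'rotation': array([ 0.22287052, -0.00580674, -1.88051252])}
wrist {'K': array([[323.09716093,   0.        , 275.32846485],
       [  0.        , 323.09716093, 211.02544797],
       [  0.        ,   0.        ,   1.        ]]), 'position': array([ 65.70682347, 550.48128725, 372.18345258]), 'rotation': array([-0.31546202,  0.0021343 ,  1.30855031])}
```

View pics/scene0.png

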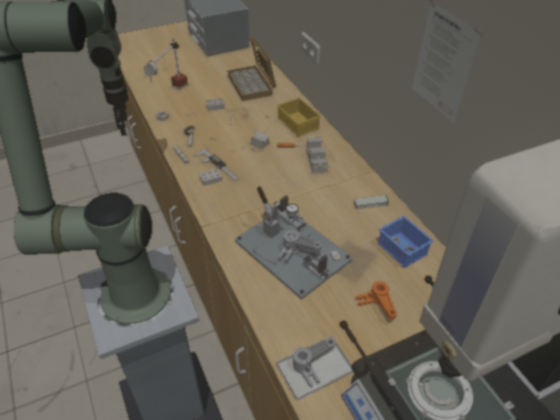

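View pics/top0.png

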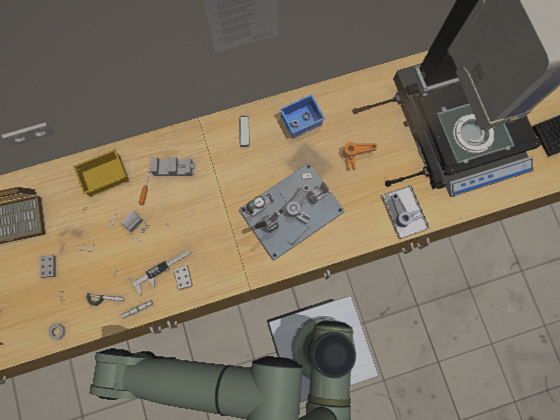

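View pics/wrist0.png

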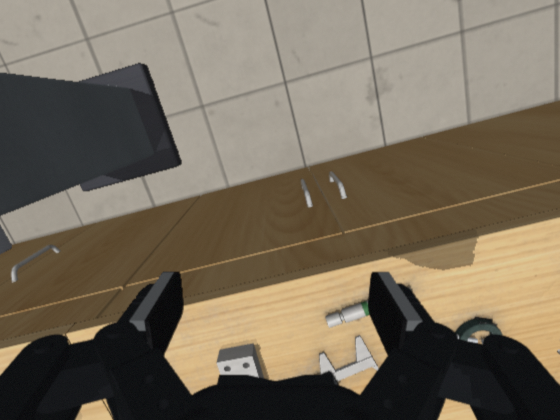

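The scene shows the grey fixture about (293,250) in the scene view and (291,211) in the top view. The spare crank is in its tray at top (405,210), with the orange lookalike at (357,153). Next I'll locate the fixture coarsely and look at it with the wrist camera.

```bash
cat > h.py <<'E'
from bench import bot, solve_ik, imaging
import cv2, numpy as np
from scipy.spatial.transform import Rotation as Ro
def cast(m,uv,z):
    uv=np.atleast_2d(np.array(uv,float)); K=m["K"]; R=Ro.from_euler('xyz',m["rotation"]).as_matrix()
    p=np.c_[(uv[:,0]-K[0,2])/K[0,0],-(uv[:,1]-K[1,2])/K[1,1],-np.ones(len(uv))]@R.T
    C=m["position"]; t=(z-C[2])/p[:,2]
    return C+p*t[:,None]
def proj(m,P):
    P=np.atleast_2d(np.array(P,float)); K=m["K"]; R=Ro.from_euler('xyz',m["rotation"]).as_matrix()
    c=(P-m["position"])@R
    return np.c_[K[0,2]+K[0,0]*c[:,0]/-c[:,2],K[1,2]-K[1,1]*c[:,1]/-c[:,2]]
E
python3 - <<'E'
from h import *
m=imaging.camera_model("top")
print("plate corners",cast(m,[(239,207),(309,164),(344,212),(275,260)],18))
print("hub",cast(m,[(293,208)],83))
print("front edge",cast(m,[(0,380),(248,298),(560,190)],0))
mw=imaging.camera_model("wrist");s=bot.get_state()
R=Ro.from_euler('xyz',s["orientation"]);print(R.inv().apply(mw["position"]-s["tcp_pos"]))
Rc=Ro.from_euler('xyz',mw["rotation"]);print((R.inv()*Rc).as_matrix().round(3))
i=cv2.imread("pics/top0.png")[150:275,225:365];cv2.imwrite("pics/top0c.png",cv2.resize(i,None,fx=5,fy=4.7,interpolation=cv2.INTER_CUBIC))
E
```

```text
plate corners [[ 588.06148833  137.28684135   18.        ]
 [ 669.65273401 -170.9349606    18.        ]
 [ 448.24566138 -237.37100019   18.        ]
 [ 353.73430167   67.91308971   18.        ]]
hub [[508.59741238 -50.9691946   83.        ]]
front edge [[  245.64927621  1128.92425766     0.        ]
 [  252.12972896   204.87178599     0.        ]
 [  278.76931288 -1070.40683938     0.        ]]
[  78.94923444   -0.96711464 -141.56728572]
[[-0.     0.951  0.31 ]
 [ 1.     0.     0.001]
 [ 0.001  0.31  -0.951]]
```

View pics/top0c.png

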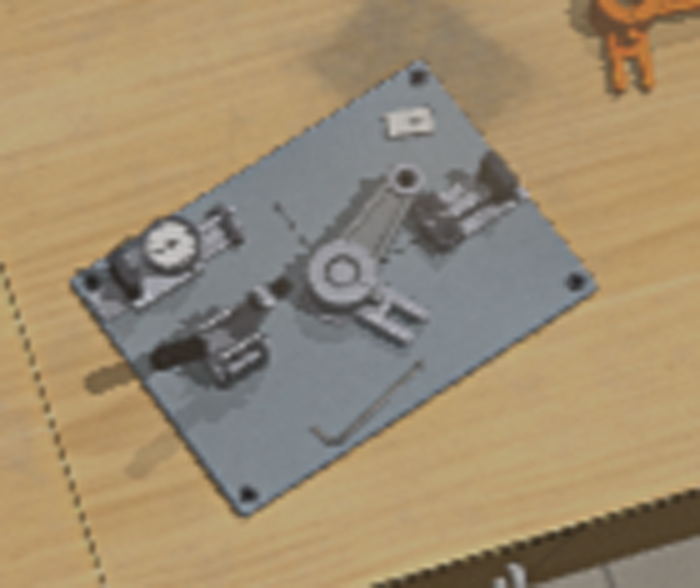

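The close-up shows the long arm pointing up-right, hub (342,272) to eye (405,178) in the crop. The fork points lower right and the hex key lies at the front edge. The index tab is at right (500,175), and the clamp handle is at left, raised.

Run:
```python
from h import *
th=0.257;c,s=np.cos(th),np.sin(th)
p=np.array([508-60*c,-51-60*s,270])
for y in (th,th+np.pi,th+np.pi/2,th-np.pi/2):
    print(y,solve_ik(list(p),[np.pi,0,y]))
bot.move_ptp(list(p),[np.pi,0,th+np.pi-2*np.pi])
bot.grip(0.0,40)
m=imaging.camera_model("wrist");print(m["position"],m["rotation"],bot.get_state()["t"])
cv2.imwrite("pics/w1.png",imaging.capture("wrist"))
import pickle;pickle.dump(m,open("w1.pkl","wb"))
```

```text
0.257 [-0.30871977  0.12332984 -0.35495546  1.09251103  0.          2.57587288]
3.3985926535897932 [-0.30871977  0.12332984 -0.35495546  1.09251103  0.         -0.56571977]
1.8277963267948967 [-0.30871977  0.12332984 -0.35495546  1.09251103  0.          1.00507655]
-1.3137963267948964 [-0.30871977  0.12332984 -0.35495546  1.09251103  0.         -2.1365161 ]
[373.35339582 -87.67264438 411.5872646 ] [-3.15416011e-01  3.92654095e-04  1.82728968e+00] 3.3083
```

View pics/w1.png

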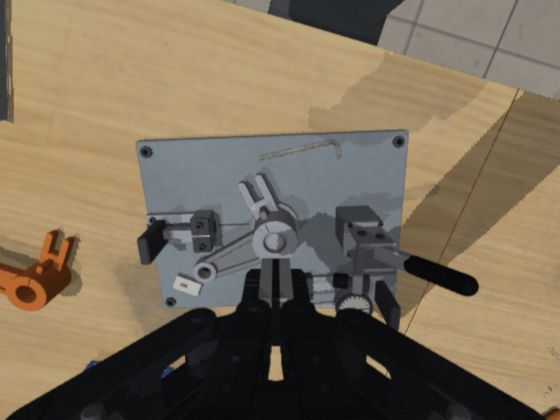

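The wrist view shows the plate's corners near (137,141) and (408,130), the hub at (276,238), and the eye at (206,271). The index tab is at (152,242), the clamp handle grip at (440,275), and the dial at (355,303) partly behind the fingers. I'll enlarge it.

Run:
```python
from h import *
i=cv2.imread("pics/w1.png")
cv2.imwrite("pics/w1a.png",cv2.resize(i[120:320,130:330],None,fx=4,fy=3,interpolation=cv2.INTER_CUBIC))
cv2.imwrite("pics/w1b.png",cv2.resize(i[120:320,300:500],None,fx=4,fy=3,interpolation=cv2.INTER_CUBIC))
```

```text
(no output)
```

View pics/w1a.png

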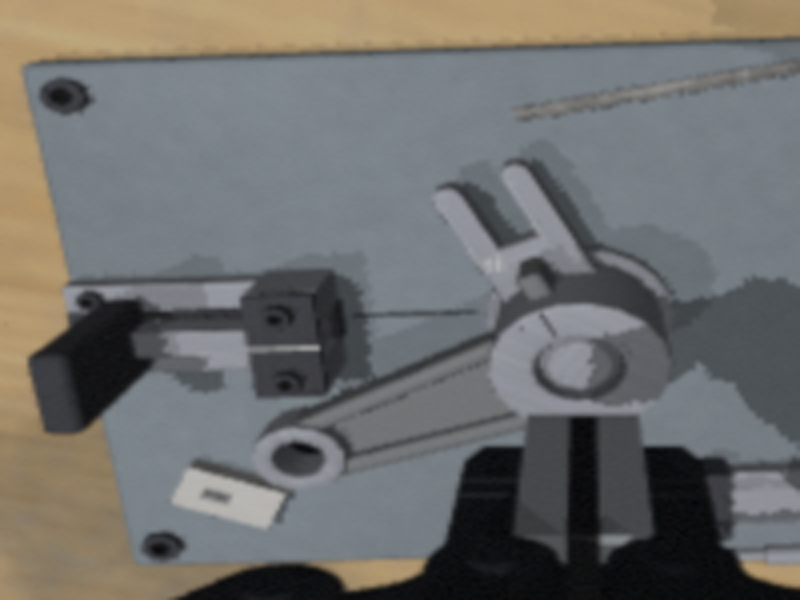

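View pics/w1b.png

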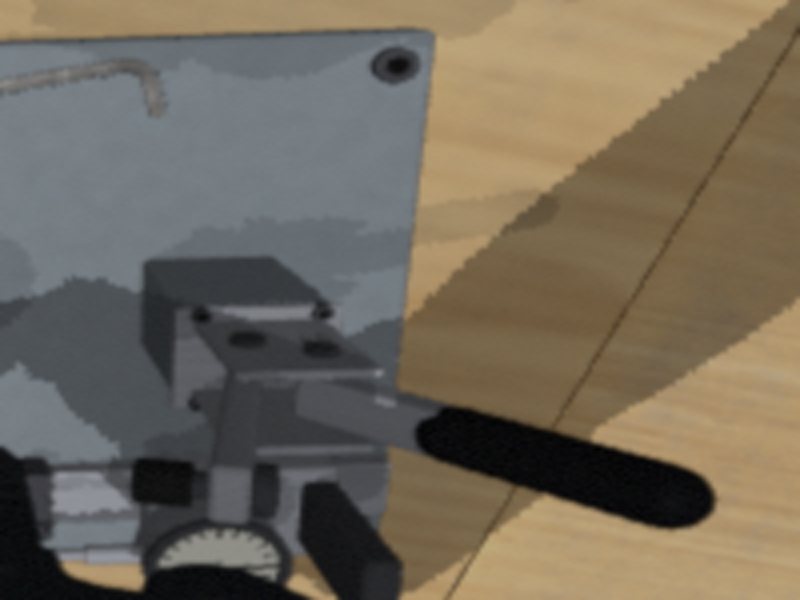

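Run:
```python
from h import *
import pickle
m=pickle.load(open("w1.pkl","rb"))
a=lambda u,v:(130+u/4-.4,120+v/3-.4)
b=lambda u,v:(300+u/4-.4,120+v/3-.4)
P=cast(m,[a(24,64),a(137,562),b(434,32)],18)[:,:2]; sp=cast(m,[a(580,365)],80)[0]; eye=cast(m,[a(302,455)],81)[0]
F=np.array([[-111,-165],[125,-165],[-111,165],[0,0]]); W=np.vstack([P,sp[:2]])
print(W)
Fc=F-F.mean(0);Wc=W-W.mean(0)
th=np.arctan2((Fc[:,0]*Wc[:,1]-Fc[:,1]*Wc[:,0]).sum(),(Fc*Wc).sum())
R=np.array([[np.cos(th),-np.sin(th)],[np.sin(th),np.cos(th)]])
t=W.mean(0)-R@F.mean(0);print("th",th,"t",t,"res",W-(F@R.T+t))
f=lambda p:(np.atleast_2d(p)[:,:2]-t)@R
print("eye",f(eye),"ang",np.arctan2(*f(eye)[0][::-1]), np.linalg.norm(f(eye)))
print("scribe",f(cast(m,[a(360,316),a(475,312)],18)))
# tab top inner..: outer-top corner pts z=95
print("tab top edge z95",f(cast(m,[a(32,358),a(47,432),a(82,430)],95)))
print("grip end",f(cast(m,[b(690,500)],170)))
mt=imaging.camera_model("top");
print("top: spigot", cast(mt,[(225+342/5-.4,150+272/4.7-.4)],83), "eye",cast(mt,[(225+405/5-.4,150+178/4.7-.4)],81))
print("top corners",[ (cast(mt,[(225+u/5-.4,150+v/4.7-.4)],18)[0,:2]) for u,v in ((72,285),(418,60),(598,290),(243,517))])
for q in ((125,165),(125,-165),(-111,-165),(-111,165)): print(R@q+t)
```

```text
[[ 454.71175912 -239.38781047]
 [ 676.24955189 -171.93396758]
 [ 360.36680219   71.35770647]
 [ 512.51633978  -52.14756399]]
th 0.2940909827311439 t [512.21282789 -51.51958794] res [[ 0.90471429  2.223241  ]
 [-3.42507709  1.2677685 ]
 [ 2.21685091 -2.86303346]
 [ 0.3035119  -0.62797605]]
eye [[ 33.97477147 -81.69724027]] ang -1.1766911014303796 88.48007778206863
scribe [[  1.24521929 -72.42771533]
 [  0.80117811 -34.96809412]]
tab top edge z95 [[ -14.50405907 -145.52518684]
 [  14.55155    -146.37904436]
 [  14.10625813 -136.73093622]]
grip end [[  8.97182869 167.39093876]]
top: spigot [[510.48837664 -51.58587717  83.        ]] eye [[ 569.11850964 -120.00713199   81.        ]]
top corners [array([575.96935379, 140.91847656]), array([ 676.8958609 , -170.07385469]), array([ 450.57893667, -238.99619038]), array([357.19221126,  73.84162628])]
[584.01753543 142.63005531]
[ 679.67462898 -173.20173608]
[ 453.80704483 -241.61105147]
[358.14995128  74.22073992]
```

Fixture pose: origin (512, -51.6), yaw 0.294, fitted from the corners and spigot; the top camera agrees within a few mm. The crank's long arm is at -1.18 rad. Next is the push round, with the closed fingers flat on the arm's side.

```bash
cat >> h.py <<'E'
TH=0.294; T=np.array([512.2,-51.5])
RF=np.array([[np.cos(TH),-np.sin(TH)],[np.sin(TH),np.cos(TH)]])
def w(x,y,z): return list(RF@np.array([x,y])+T)+[z]
def f(p): return (np.atleast_2d(p)[:,:2]-T)@RF
def yawo(a): return [np.pi,0,TH+a-np.pi/2]   # tool x at angle a-90deg in the fixture
def crank(r,off,a,z):
    return w(r*np.cos(a)+off*np.sin(a), r*np.sin(a)-off*np.cos(a), z)
def st():
    s=bot.get_state(); print("t %.2f"%s["t"],"fix",f(s["tcp_pos"])[0].round(1),"z %.1f"%s["tcp_pos"][2],"F",s["contact_force"].round(1),"op %.2f"%s["opening"])
E
python3 - <<'E'
from h import *
a=-1.18
q=solve_ik(crank(72,40,a,120),yawo(a));print(q)
bot.move_ptp(crank(72,40,a,120),yawo(a)); st()
bot.movel(crank(72,40,a,60),max_speed=120); st()
m=imaging.camera_model("wrist");cv2.imwrite("pics/w2.png",imaging.capture("wrist"))
E
```

```text
[-0.38246255  0.41443047 -0.36946682  0.78689904  0.         -1.06725888]
t 4.11 fix [ -9.6 -81.6] z 120.4 F [ 0.2  0.2 -0. ] op -0.00
t 4.76 fix [ -8.9 -82.1] z 61.1 F [0.5 0.1 0.6] op 0.00
```

View pics/w2.png

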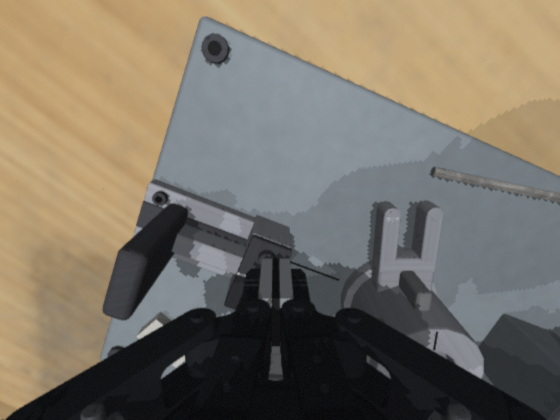

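The fingertips (275,265) stand just above the guide block, clear of the tab (145,260) and the fork (405,250). Now the push.

Run:
```python
from h import *
bot.movel(crank(72,27,-1.18,61),max_speed=60); st()
for a in np.linspace(-1.0,0,7):
    bot.movel(crank(72,25.5,a,61),rot=yawo(a),max_speed=60); 
    st()
m=imaging.camera_model("wrist");cv2.imwrite("pics/w3.png",imaging.capture("wrist"))
i=imaging.capture("top")[150:275,225:365];cv2.imwrite("pics/top3.png",cv2.resize(i,None,fx=5,fy=4.7,interpolation=cv2.INTER_CUBIC))
```

```text
t 5.17 fix [  3.1 -76.8] z 61.3 F [-0.1  1.5 -0.1] op 0.00
t 5.58 fix [ 17.2 -74.3] z 60.8 F [-0.3 -0.7 -0.1] op -0.00
t 5.93 fix [ 29.1 -70.4] z 60.9 F [-1.1  0.1  0.4] op 0.00
t 6.29 fix [ 40.3 -64.5] z 60.9 F [-0.7 -1.3 -0. ] op -0.00
t 6.65 fix [ 50.5 -57. ] z 60.9 F [-0.5  0.7  0.4] op 0.00
t 7.01 fix [ 59.3 -47.8] z 61.0 F [-0.2  0.3 -0.4] op -0.00
t 7.37 fix [ 66.5 -37.3] z 61.0 F [-0.1 -0.3 -0.5] op 0.00
t 7.72 fix [ 71.8 -25.8] z 61.0 F [-0.6  0.6  0.7] op 0.00
```

View pics/w3.png

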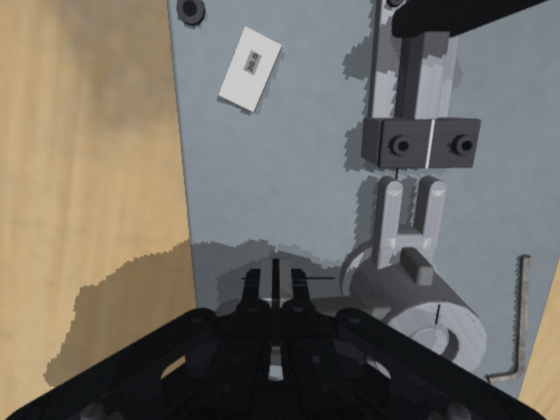

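View pics/top3.png

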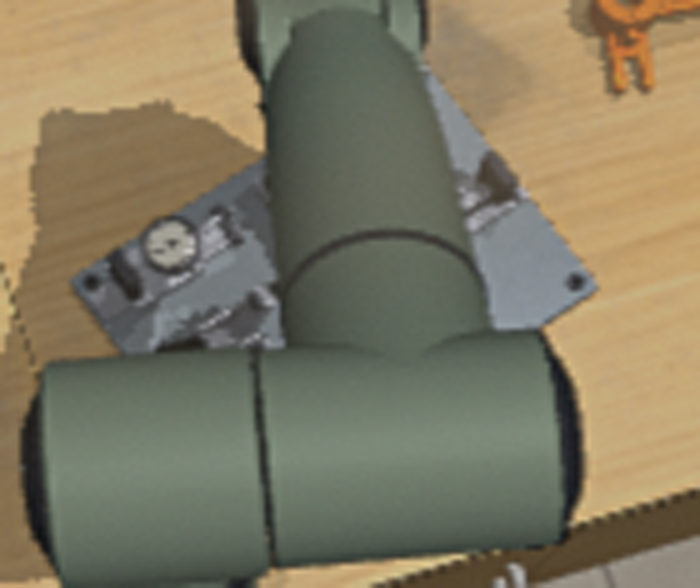

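The fork now faces the guide block, with its prong tips at (394,186) and (437,184) and the scribed line at (397,173). I'll measure its angle, looking only at the fork and the guide.

Run:
```python
from h import *
m=imaging.camera_model("wrist")
import cv2
i=cv2.imread("pics/w3.png");cv2.imwrite("pics/w3c.png",cv2.resize(i[90:270,340:490],None,fx=4,fy=3.3,interpolation=cv2.INTER_CUBIC))
print("prong tips",f(cast(m,[(394,186),(437,184)],46)))
print("guide line top z54",f(cast(m,[(433,120),(428,166)],54)))
print("guide corners z54",f(cast(m,[(382,166),(472,165)],54)))
```

```text
prong tips [[ 12.72386439 -68.6538787 ]
 [ -8.51614858 -69.60022445]]
guide line top z54 [[   1.770091   -100.569788  ]
 [   1.04640458  -80.05420756]]
guide corners z54 [[ 22.34421595 -80.12600515]
 [-19.2423016  -80.45115211]]
```

View pics/w3c.png

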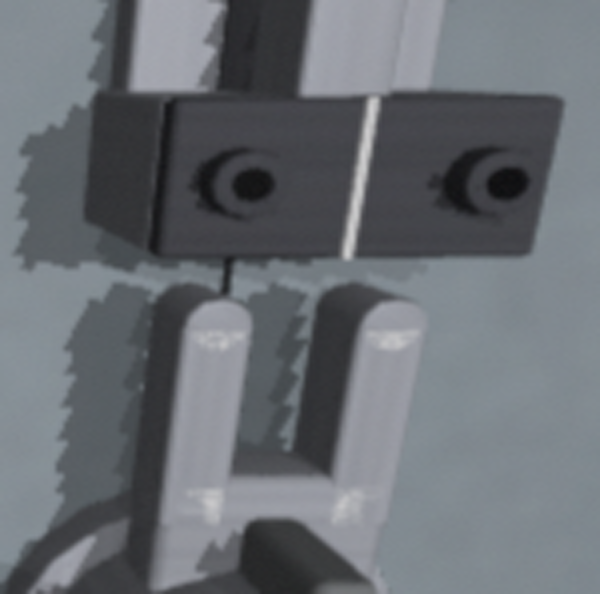

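The fork's centre is within about 1 mm of the guide's line, and the slide centres up to 5 mm. Next I back off, go round the tab and push the slide.

Run:
```python
from h import *
bot.movel(w(72,-40,61),max_speed=100)
bot.movel(w(72,-45,115),max_speed=150)
bot.movel(w(1,-182,115),rot=yawo(0),max_speed=180)
bot.movel(w(1,-182,72),max_speed=150);st()
print(bot.movel(w(1,-168,72),max_speed=60,threshold=10));st()
print(bot.movel(w(1,-130,72),max_speed=50,threshold=15));st()
print(bot.movel(w(1,-118,72),max_speed=40,threshold=18));st()
m=imaging.camera_model("wrist");cv2.imwrite("pics/w4.png",imaging.capture("wrist"))
```

```text
t 10.07 fix [   1.1 -181. ] z 71.8 F [ 0.2 -0.   0.4] op -0.00
False
t 10.45 fix [   1.3 -167.7] z 72.7 F [ 0.3 -0.6  0.2] op 0.00
False
t 11.36 fix [   0.9 -129. ] z 71.8 F [-0.2 -0.  -0.9] op -0.00
True
t 11.65 fix [   0.9 -124.7] z 72.0 F [ 0.7 -1.6  1.2] op 0.00
```

View pics/w4.png

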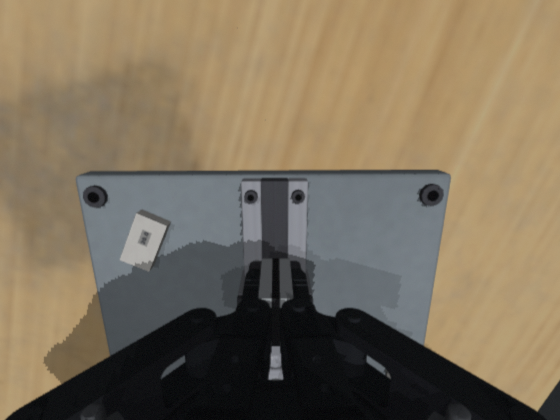

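The stop came at TCP y = -124.7, which puts the tab face at about -114, the home position. I'll nudge once more, back off, and look from above.

Run:
```python
from h import *
print(bot.movel(w(1,-118,72),max_speed=40,threshold=25));st()
bot.movel(w(1,-145,72),max_speed=150)
bot.movel(w(1,-150,230),max_speed=250);st()
bot.movel(w(1,-80,265),max_speed=250);st()
m=imaging.camera_model("wrist");cv2.imwrite("pics/w5.png",imaging.capture("wrist"))
import pickle;pickle.dump(m,open("w5.pkl","wb"))
```

```text
True
t 11.93 fix [   0.8 -125. ] z 72.2 F [ 0.6 -1.9  1.1] op -0.00
t 12.99 fix [   0.4 -149. ] z 228.6 F [-0.1  0.6  0. ] op 0.00
t 13.46 fix [  0.7 -79. ] z 264.0 F [-0.5 -0.3 -0.3] op -0.00
```

View pics/w5.png

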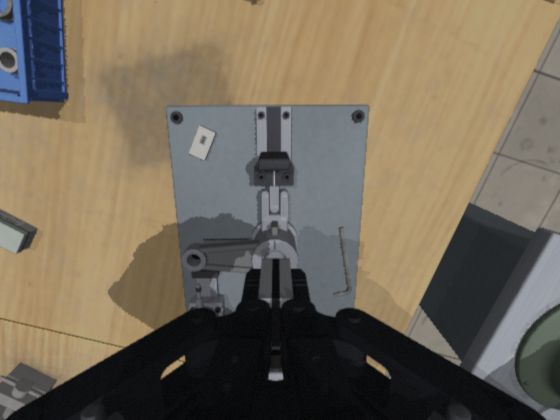

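The slide's tab (274,160) sits against the guide (274,175), its blade is in the fork at (274,200), and the long arm points to fixture +x, eye at (195,260). The hex key and gauge block are untouched. Now the clamp: follow the handle's arc down with the fingertips' outer edge.

Run:
```python
from h import *
def tip(phi,s=70):
    return w(1, 106+s*np.cos(phi)-9*np.sin(phi)-11, 114+s*np.sin(phi)+9*np.cos(phi))
p=tip(1.0); p[2]=262
bot.movel(p,max_speed=250);st()
q=tip(1.0); q[2]+=5
bot.movel(q,max_speed=120,threshold=12);st()
for phi in np.linspace(.9,0.06,8):
    r=bot.movel(tip(phi),max_speed=70,threshold=25);st()
    if r: print("stop",phi);break
```

```text
t 14.48 fix [  1.1 124.4] z 261.8 F [-0.4 -0.3 -0.3] op -0.00
t 15.29 fix [  1.4 124.8] z 183.3 F [0.2 0.2 0. ] op 0.00
t 15.59 fix [  1.2 131.7] z 174.6 F [ 1.2 -0.4  1.4] op 0.00
t 15.87 fix [  1.1 138.8] z 169.7 F [0.2 0.4 0.9] op -0.00
t 16.14 fix [  0.8 145.1] z 163.8 F [ 0.3 -0.5 -0.1] op 0.00
t 16.42 fix [  0.8 150.6] z 157.5 F [ 0.7 -0.2 -0.1] op -0.00
t 16.69 fix [  0.8 155.4] z 150.5 F [ 0.  -0.4 -1.2] op -0.00
t 16.97 fix [  0.9 159.3] z 143.1 F [-0.1 -0.1 -0.8] op -0.00
t 17.24 fix [  0.7 162.4] z 135.2 F [-0.7  0.4  0.5] op 0.00
t 17.52 fix [  0.7 164.4] z 127.0 F [-0.1  0.4 -0.3] op -0.00
```

Run:
```python
from h import *
print(bot.movel(w(1,168,117),max_speed=30,threshold=20));st()
m=imaging.camera_model("wrist");cv2.imwrite("pics/w6.png",imaging.capture("wrist"))
print(bot.movel(w(1,168,116),max_speed=30,threshold=25));st()
bot.movel(w(1,168,170),max_speed=200)
bot.movel(w(45,205,215),max_speed=200);st()
m=imaging.camera_model("wrist");cv2.imwrite("pics/w7.png",imaging.capture("wrist"))
import pickle;pickle.dump(m,open("w7.pkl","wb"))
cv2.imwrite("pics/sc7.png",cv2.resize(imaging.capture("scene")[170:310,220:370],None,fx=5,fy=4,interpolation=cv2.INTER_CUBIC))
```

```text
True
t 17.82 fix [  1.1 165.3] z 122.8 F [-2.1 -0.6 10.6] op -0.00
True
t 18.07 fix [  1.2 165.3] z 122.7 F [-3.3 -1.6 13.6] op 0.00
t 18.98 fix [ 43.9 205.1] z 213.5 F [-0.6  0.3 -0.2] op -0.00
```

View pics/w7.png

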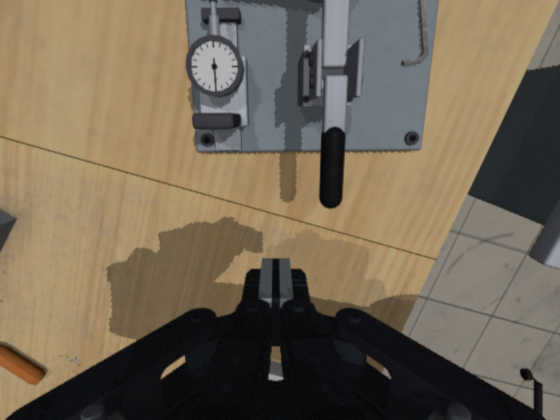

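View pics/sc7.png

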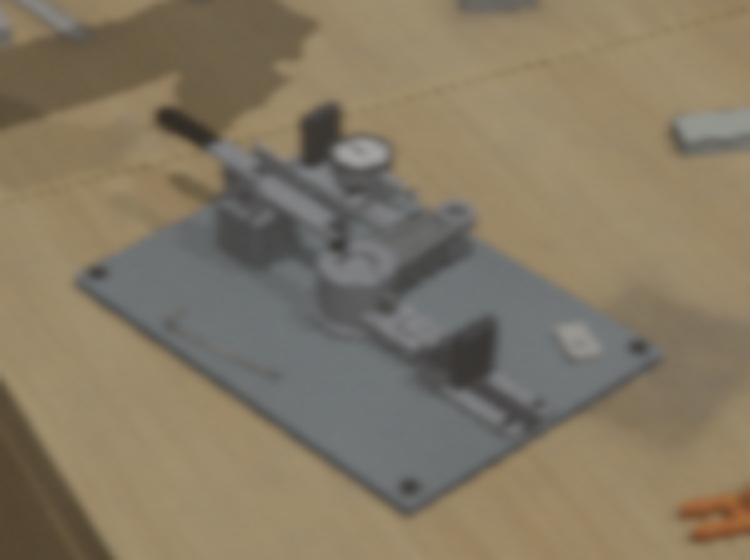

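The handle lies level with a hard stop at tip z = 123, the clamp arm is over the hub in the scene view, and the dial tab is at (217,121). Next is the dial carriage.

Run:
```python
from h import *
m=imaging.camera_model("wrist")
print("tab outer top edge",f(cast(m,[(194,127),(240,127)],105)),"handle end",f(cast(m,[(331,205)],114)))
bot.movel(w(91,185,150),max_speed=200)
bot.movel(w(91,185,82),max_speed=150);st()
print(bot.movel(w(91,165,82),max_speed=80,threshold=12));st()
print(bot.movel(w(91,128,82),max_speed=50,threshold=15));st()
print(bot.movel(w(91,115,82),max_speed=40,threshold=18));st()
print(bot.movel(w(91,115,82),max_speed=40,threshold=25));st()
```

```text
tab outer top edge [[103.14095157 135.74898611]
 [ 68.50226434 135.99359036]] handle end [[ -1.17866483 195.19892737]]
t 20.24 fix [ 91.5 185.1] z 83.1 F [ 0.2  0.2 -0.6] op 0.00
False
t 20.64 fix [ 91.3 164.2] z 82.5 F [-0.6  0.2  0. ] op 0.00
False
t 21.53 fix [ 91.  127.7] z 81.9 F [ 0.2  1.7 -0.3] op 0.00
True
t 21.83 fix [ 90.8 122.6] z 81.7 F [0.1 1.2 0.7] op 0.00
True
t 22.09 fix [ 90.4 122.8] z 81.4 F [-0.4  0.9 -0.2] op 0.00
```

The carriage hits its stop at face y of about 111.7, and home is 111. I'll back off and check everything.

Run:
```python
from h import *
bot.movel(w(91,150,82),max_speed=120)
bot.movel(w(91,160,200),max_speed=250)
bot.movel(w(60,130,260),max_speed=250)
m=imaging.camera_model("wrist");i=imaging.capture("wrist");cv2.imwrite("pics/w8.png",cv2.resize(i[0:310,100:450],None,fx=2.2,fy=1.9,interpolation=cv2.INTER_CUBIC))
import pickle;pickle.dump(m,open("w8.pkl","wb"));cv2.imwrite("pics/w8f.png",i)
bot.move_j([1.175,0.326,-0.193,1.052,0,1.437]);st()
cv2.imwrite("pics/sc8.png",cv2.resize(imaging.capture("scene")[170:310,220:370],None,fx=5,fy=4,interpolation=cv2.INTER_CUBIC))
cv2.imwrite("pics/top8.png",cv2.resize(imaging.capture("top")[150:275,225:365],None,fx=5,fy=4.7,interpolation=cv2.INTER_CUBIC))
```

```text
t 26.33 fix [-185.1  664.7] z 231.1 F [-0.5 -0.   0.5] op -0.00
```

View pics/w8.png

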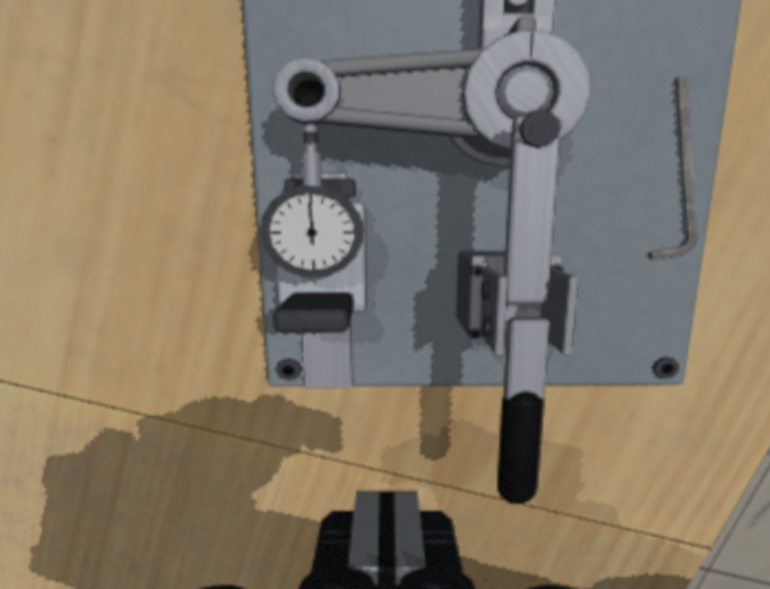

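View pics/sc8.png

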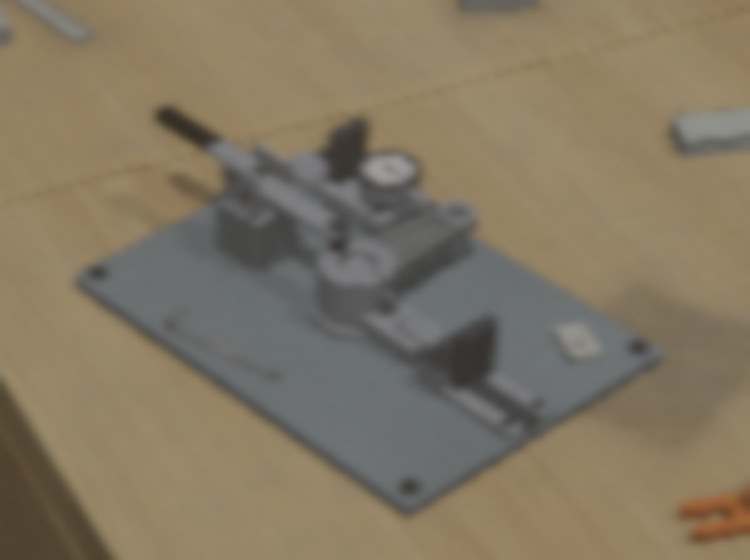

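View pics/top8.png

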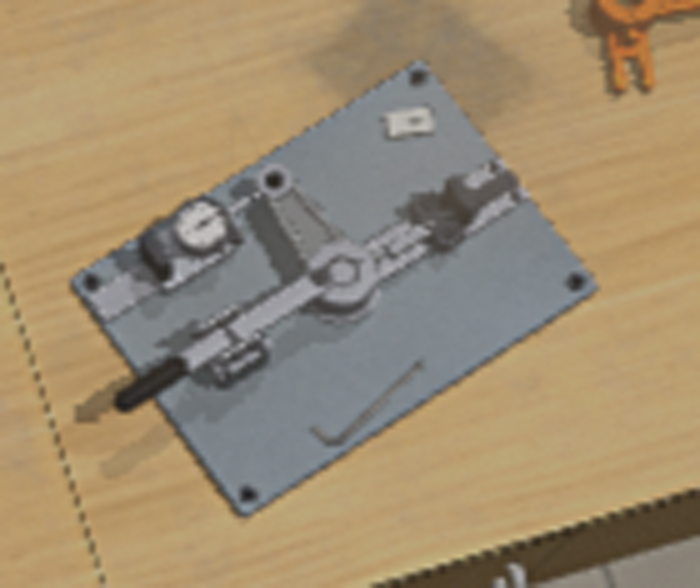

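The last pictures show the plunger bearing on the eye (wrist crop (310,125)), the pad over the hub (540,128) with the handle level, and the slide home in the fork. The hex key and gauge block haven't moved. Handing in.

Run:
```python
from h import *
import pickle
m=pickle.load(open("w8.pkl","rb"))
e=f(cast(m,[(100+307/2.2,90/1.9)],81))[0];h=f(cast(m,[(100+528/2.2,90/1.9)],80))[0]
print("eye",e,"spigot",h,"angle",np.arctan2(*(e-h)[::-1]))
bot.sign_off()
```

```text
eye [90.15808719 -0.59316758] spigot [ 0.22826831 -0.75342491] angle 0.0017820246940224193
the job is handed in; nothing more can be done
```

The bell crank is set up for its angle check, and I handed the job in after about 26 s of the 64 s allowed.

- **Crank:** I turned it about 1.18 rad anticlockwise by pushing the long arm over the index slide. The last wrist picture puts the eye at fixture (90.2, -0.6) mm and the long arm 0.002 rad off the fixture's axis.
- **Index slide:** I pushed it until it stopped, with the tab face about 114 mm from the spigot, which is home. The pictures show the blade in the fork.
- **Toggle clamp:** I pressed the handle down to a hard stop, with the fingertips at z = 123 mm, which is level. The pad shows over the hub.
- **Dial gauge:** I pushed the carriage to its stop, with the tab face at about 111.7 mm against 111 mm for home. The plunger bears on the eye, but I did not measure how far it is pushed in.

The hex key, gauge block and orange lookalike look unmoved in the top view. I did not check the spare crank and its tray, the setting block or the caliper again at the end, but the robot worked only around the fixture. The fixture corners fitted to within about 4 mm, and no check failed.

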